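Hang a bin carrier on the bench rail and lock it at its station

TASK

Put the parts bin that stands on the bench back on the hanging rail: hook its carrier over the free stretch of the rail, slide it along until the slot in its ear lies under the pulled-out plunger, then push the plunger's knob fully home so that the pin locks the carrier there. Keep the bin upright all the way so that no parts spill, and do not shove the loose things on the bench about.

Things in the scene. Friction and masses are not known exactly. Their poses are not given: they have to be found in the camera images.
- carrier: Loose steel bin carrier, 0.4 kg, with an open-fronted parts bin riveted to its front (155 mm deep, x = -170 to -15 mm; 96 wide, 70 high); it starts standing on the bench on the bin's bottom. Origin: height of the bin's bottom, under the hook's middle; z up, x from the bin's open front to the carrier's back, y along the rail once hung. Back plate 90 mm wide, x = -15 to -12 mm.
- grip (a point): Point on the axis of the black upright grip that stands on a tongue in front of the carrier's hook, over the centre of gravity, x = -36, z = 155 mm in the carrier's frame. The grip is 16 mm thick in x, 24 wide in y and runs from z = 128 (top of the tongue) to 177 mm. Axes as the carrier.
- hook (a point): Middle of the underside of the hook's crown, 125 mm above the bin's bottom; it lies on the rail's top when hung. The hook is an upside-down U of 3 mm plate, 60 mm wide in y, its gap 24 mm (x = -12 to +12 mm); the rear lip reaches 28 mm below the crown, flared back to x = 21 mm. Axes as the carrier.
- slot (a point): Middle of the slot in the carrier's ear, 42 mm behind the hook's middle and level with it. The flat ear, 3 mm thick and 52 wide, runs back from the hook's crown to x = 63 mm; its slot is 22 mm wide in y, from x = 15 to 58 mm. Axes as the carrier.
- rail_stand: Fixed rail: steel tube 16 mm thick along y, 446 mm between grey cheek plates that end 4 mm above its top. Origin on the bench under the rail's middle; x away from the robot at yaw 0. Rail axis x = 0, z = 177 mm. A grey strip below (front face x = -10, z = 81 to 109 mm, top edge bent back) props hung carriers. A like carrier with its bin hangs fixed and locked at the right end, y = -200 to -100 mm.
- rail_middle (a point): Middle of the rail's top line, 185 mm above the bench; axes as the stand. Behind the rail, x = 82 to 102 mm, runs the slotted aluminium bar that carries the locks.
- lock: The free station's lock, fixed on the bar behind the rail, somewhere on the free stretch. Origin on the bench under the rail's axis, at the station's place along the rail; axes as the stand. Its arm, 30 mm wide along the rail, reaches forward to x = 27 mm, underside 14 mm above the rail's top: the ear can slide in under it from either side but not be lowered in from above.
- pin_point (a point): Point on the upright axis of the lock's pin at the height of the rail's top, 42 mm behind the rail's axis; when the carrier is in place the middle of its slot lies here.
- plunger (a joint): Upright plunger of the free lock: a 10 mm pin with a tapered tip and a round black knob, 28 mm wide, on top. 0 = pulled out (up, pin tip 10 mm above the rail's top), 0.018 m = fully home (down, pin through the ear's slot, knob resting on the lock). It starts 0 to 3 mm down, stays where it is left and takes about 6 N to push.
- knob_top (a point): Centre of the flat top of the plunger's knob, 65 mm above the rail's top when pulled out and 47 mm when home; moves with the plunger.
- bearing: Loose ball bearing, 52 mm across, 15 high, lying on the bench; origin under its centre.
- drill_jig: Loose white stepped drill jig, 45 x 75 x 38 mm, on the bench; origin under its centre.
- beech_block: Loose beech block, 45 x 90 x 35 mm, on the bench; origin under its centre.
- toothed_pulley: Loose toothed pulley, 54 mm across, 29 high, on the bench; origin under its centre.

How it is judged:
By the outcome, as a careful person would: the job done as asked, in the order asked, and still so for the second after the job is handed in, with the robot touching nothing.
It also fails if it takes over 48 s, if anything falls off the work surface, if the arm or the gripper's body presses on something with over 40 N, if the wrist force passes 120 N, or if a joint passes its speed limit or range.

ROBOT

A 6-joint arm with a two-finger parallel gripper is mounted at the origin on a cart in front of the work surface, level with it; the furniture and walls round the work are solid. World frame = base frame: x ahead of the robot, y to its left, z up, the work surface at z = 0. Lengths are in m, angles in degrees, forces in N, time in s.
With the tool pointing down it reaches from about 0.3 to 0.75 m from the base axis. Payload 8.5 kg.
Tool frame: the origin (TCP) lies midway between the tips of the shut fingers; the grasp point (between the pads) lies 19 mm behind it; z points along the fingers, y is the direction in which the jaws open and shut (so a half turn about z gives the same grasp; the last joint's range is limited). The gripper opens to 85 mm and grips with 20 to 120 N. Pads are 22 mm wide; open, the fingers measure 114 mm over their backs; the gripper's body (76 mm by 85 mm) begins 54 mm behind the grasp point. The pads swing forward as they close: fully open they stand 13 mm farther back than shut.
Start: joints at [62.034, 21.807, 74.336, -0, 83.858, -12.336], TCP at [0.148, 0.53, 0.231] pointing down, gripper open.
Joint ranges: [-178.18, 178.18], [-50.72, 133.34], [12.68, 142.11], [-81.47, 261.47], [9.98, 163.14], [-165.26, 165.26]. Speed limits (degrees/s): [136.94, 136.94, 180, 180, 180, 180].

INTERFACE

Orientations are given as a 3x3 rotation matrix whose columns are the frame's x, y, z axes.
In Python, from rig import env, viewer, ticket gives the robot as it stands. The module is installed in compiled form; this text tells all that it offers.
- The arm moves only by the shell command python3 -m pendant 'ROWS' [FORCE]. ROWS is JSON, a list of rows, each a list of 3 entries, a list of its own where there are three numbers: the shift along the world's x, y, z in mm, then the turn about the world's z in rad, then the opening, from -1 (shut) to 1 (fully open). A call has 1 to 12 rows; each row shifts and turns the pose as measured when the row begins; what a row does not reach is not made up. A row lasts 1/8 s, in which the tool goes at most 62.5 mm and 10.7 degrees, less where a joint would pass 70% of its speed; a pose out of reach is approached as far as the arm can. A call with a gripper value outside its range is refused whole. The fingers move at their own pace and stop on an object; FORCE is the grip in N (left out, the last holds). Time passes only in rows, so rows that do not move let the fingers close. It gives the time, the measured TCP pose, the force and the opening at its end, in the units of the state.
- env.observe(): the state, without advancing time (a new reading comes with each control period).
- viewer.get_image(name): name is "scene" or "top" or "wrist"; returns (picture, depth): 400x640x3 uint8, red, green, blue; 400x640 float32, m along the optical axis (not along the pixel's ray), 0 where there is no reading.
- viewer.camera_params(name): a dict with "fx", "fy", "cx", "cy" (pixels), "D" ([k1, k2, p1, p2, k3] as OpenCV has them; the pictures are not rectified), "rvec" (rotation vector, rad) and "tvec" (3), from world to camera coordinates, as OpenCV has them; the wrist camera has in their place "T_tool_cam" (4x4, takes a point from camera to tool coordinates, whose origin is the TCP and whose axes are the flange's). Camera axes: x right, y down, z forward; pixel columns grow to the right and rows downward; lengths in m; the calibration is good to about 2 mm. A picture is of the moment at which its call begins: read the wrist's pose just before it. camera_params takes no time and is no camera call.
- ticket.close_job(): hands the job in, once; it reports no verdict.
The state is a dict: "time_s": time; "q": joint angles; "qvel": joint speeds; "joint_efforts": joint torques, N m; "position": TCP position; "tool_rot": TCP orientation; "ft_force": force on the tool from outside, world axes, zero at the start; "wrist_torque": the same for the moment, N m; "grip_width": finger opening in m.
Only numpy, scipy, OpenCV 4.12 (cv2) and the standard library are available. Lean on these libraries where they do the work, as an engineer would, in place of code of your own. Each camera call takes 0.05 s, during which the arm holds its last target. There are 200 camera calls.

## Working session

There is one attempt and no reset: what is moved stays moved. The work goes in short steps, Python scripts to look and compute and a shell command to move; the robot and the scene stay as the last step left them, time stands still between calls to the robot, and variables do not carry over. Pictures are saved under pics/ and viewed, about 8 in all and at most 12, crops included, and the job is handed in when it is done.

```bash
mkdir -p pics; cat > h.py <<'E'
import numpy as np, cv2
from rig import env, viewer, ticket
def grab(n):
    s=env.observe(); im,d=viewer.get_image(n); p=viewer.camera_params(n)
    K=np.array([[p["fx"],0,p["cx"]],[0,p["fy"],p["cy"]],[0,0,1.]]); D=np.array(p["D"],float)
    if "rvec" in p:
        R=cv2.Rodrigues(np.array(p["rvec"],float))[0]; t=np.array(p["tvec"],float).ravel()
        Rw=R.T; o=-R.T@t
    else:
        T=np.array(p["T_tool_cam"]); Rt=np.array(s["tool_rot"]); 
        Rw=Rt@T[:3,:3]; o=Rt@T[:3,3]+np.array(s["position"])
    return dict(im=im,d=d,K=K,D=D,Rw=Rw,o=o,s=s)
def rays(c,uv):
    x=cv2.undistortPoints(np.array(uv,float).reshape(-1,1,2),c["K"],c["D"]).reshape(-1,2)
    return np.c_[x,np.ones(len(x))]@c["Rw"].T
def onz(c,uv,z):
    r=rays(c,uv); return c["o"]+r*((z-c["o"][2])/r[:,2])[:,None]
def bydepth(c,uv):
    uv=np.array(uv); d=c["d"][uv[:,1].astype(int),uv[:,0].astype(int)]
    return c["o"]+rays(c,uv)*d[:,None]
def cloud(c):
    v,u=np.mgrid[0:400,0:640]; P=bydepth(c,np.c_[u.ravel(),v.ravel()]).reshape(400,640,3)
    P[c["d"]==0]=np.nan; return P
def proj(c,P):
    R=c["Rw"].T; return cv2.projectPoints(np.array(P,float).reshape(-1,3),cv2.Rodrigues(R)[0],-R@c["o"],c["K"],c["D"])[0].reshape(-1,2)
def save(c,n): cv2.imwrite("pics/"+n,c["im"][:,:,::-1])
E
python3 - <<'E'
from h import *
for n in("top","scene"):
    c=grab(n); save(c,n+"1.png"); print(n,c["o"],c["Rw"][:,2])
s=env.observe(); print({k:np.round(v,3) for k,v in s.items()})
E
```

```text
top [0.40102901 0.14052115 1.25362694] [ 0.12102611 -0.00230058 -0.99264666]
scene [-0.20696325 -0.34429122  0.60681746] [ 0.76997398  0.46015909 -0.44203357]
{'time_s': np.float64(0.1), 'q': array([ 6.2034e+01,  2.1838e+01,  7.4379e+01, -1.0000e-03,  8.3858e+01,
       -1.2336e+01]), 'qvel': array([-0.034, -0.037, -0.075, -0.019, -0.092, -0.014]), 'joint_efforts': array([ 3.0000e-03, -4.4923e+01, -2.3166e+01, -0.0000e+00,  4.0000e-03,
       -0.0000e+00]), 'position': array([0.148, 0.529, 0.231]), 'tool_rot': array([[-0.963,  0.269, -0.001],
       [ 0.269,  0.963, -0.001],
       [ 0.   , -0.001, -1.   ]]), 'ft_force': array([-0.241, -0.164, -1.354]), 'wrist_torque': array([0.046, 0.04 , 0.007]), 'grip_width': np.float64(0.085)}
```

View pics/top1.png

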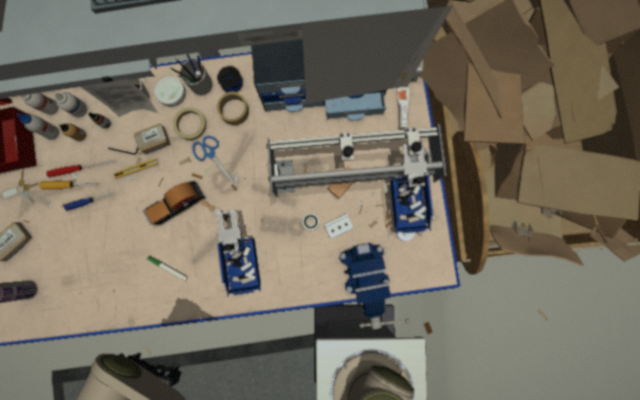

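View pics/scene1.png

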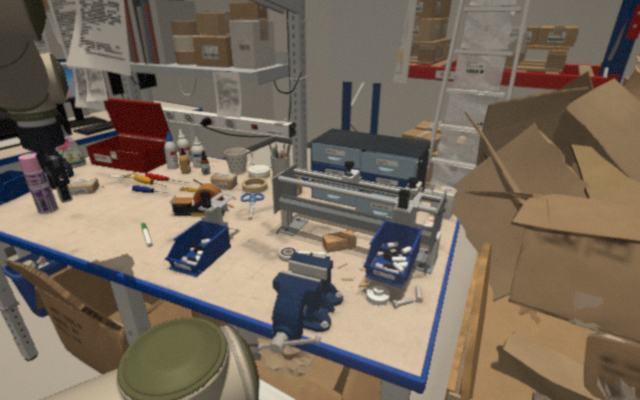

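The top view shows the carrier at about (235,250), with its hook end near (228,222). The rail runs from (272,180) to (440,165), and the free lock's knob is near (347,142). The locked bin is at the right. Next I'll zoom in.

```bash
python3 - <<'E'
from h import *
c=grab("top"); np.savez("top.npz",**{k:c[k] for k in("im","d","K","D","Rw","o")})
P=cloud(c)
im=c["im"][:,:,::-1]
a=cv2.resize(im[195:305,200:290],None,fx=4.4,fy=4.4,interpolation=cv2.INTER_CUBIC)
b=cv2.resize(im[115:225,258:450],None,fx=4,fy=4,interpolation=cv2.INTER_CUBIC)
A=np.zeros((600,800,3),np.uint8)
cv2.imwrite("pics/cropA.png",a); cv2.imwrite("pics/cropB.png",b)
for n,u0,u1,v0,v1,zs in(("carrier",205,270,200,300,(.03,.06,.08,.11,.14,.165,.19)),("rail",262,450,120,200,(.15,.17,.19,.20,.22,.26))):
    Q=P[v0:v1,u0:u1]
    for z0,z1 in zip(zs[:-1],zs[1:]):
        m=(Q[...,2]>z0)&(Q[...,2]<z1); print(n,z0,z1,m.sum(), np.round(Q[m].mean(0),4) if m.any() else"", np.round(Q[m].min(0),3) if m.any() else"",np.round(Q[m].max(0),3) if m.any() else "")
E
```

```text
carrier 0.03 0.06 275 [0.3475 0.3818 0.0414] [0.281 0.321 0.03 ] [0.449 0.435 0.06 ]
carrier 0.06 0.08 214 [0.3908 0.3819 0.0695] [0.322 0.325 0.06 ] [0.448 0.437 0.079]
carrier 0.08 0.11 27 [0.4565 0.3849 0.095 ] [0.434 0.346 0.08 ] [0.477 0.434 0.109]
carrier 0.11 0.14 582 [0.4642 0.3915 0.1279] [0.406 0.359 0.114] [0.519 0.424 0.137]
carrier 0.14 0.165 19 [0.419  0.3767 0.1542] [0.411 0.373 0.14 ] [0.429 0.39  0.163]
carrier 0.165 0.19 61 [0.4191 0.3853 0.1759] [0.411 0.374 0.168] [0.426 0.397 0.181]
rail 0.15 0.17 331 [0.6726 0.0182 0.1625] [ 0.564 -0.18   0.151] [0.734 0.287 0.17 ]
rail 0.17 0.19 2825 [0.6544 0.0328 0.1806] [ 0.565 -0.184  0.17 ] [0.736 0.286 0.19 ]
rail 0.19 0.2 141 [ 0.6449 -0.0679  0.1917] [ 0.568 -0.18   0.19 ] [0.734 0.281 0.2  ]
rail 0.2 0.22 406 [ 0.6712 -0.017   0.2085] [ 0.573 -0.119  0.2  ] [0.711 0.092 0.22 ]
rail 0.22 0.26 263 [ 0.637  -0.0364  0.2368] [ 0.572 -0.117  0.221] [0.679 0.087 0.252]
```

View pics/cropA.png

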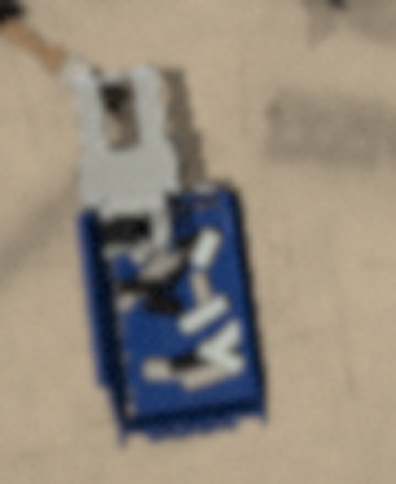

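View pics/cropB.png

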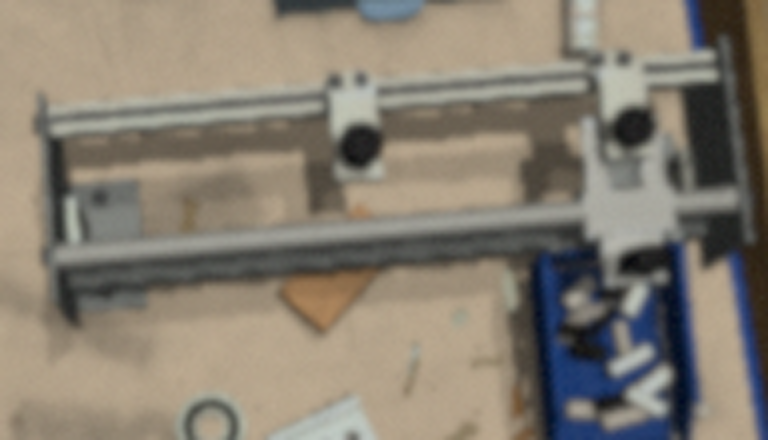

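```bash
python3 - <<'E'
from h import *
c=dict(np.load("top.npz")); P=cloud(c); im=c["im"].astype(int)
# rail: per column, bright/elevated pixels near the hand-read line, cast on tube mid-visible height
hsv=cv2.cvtColor(c["im"],cv2.COLOR_RGB2HSV)
pts=[]
for u in range(282,400,2):
    v0=178.25+(u-270.5)*(163.75-178.25)/171.25
    vs=np.arange(int(v0)-9,int(v0)+10)
    q=P[vs,u]; m=(q[:,2]>.168)&(q[:,2]<.2)
    m&=(hsv[vs,u,1]<60)
    if m.sum()>=2: pts.append((u,vs[m].mean(),m.sum(),np.median(q[m,2])))
pts=np.array(pts); print(len(pts),pts[:,2].mean(),np.median(pts[:,3]))
W=onz(c,pts[:,:2],.18)
l=cv2.fitLine(W[:,:2].astype(np.float32),cv2.DIST_HUBER,0,.001,.001).ravel()
if l[1]<0:l[:2]*=-1
n=np.array([-l[0],l[1]]); 
yaw=np.degrees(np.arctan2(-l[0],l[1])); print("rail dir",l,"yaw",yaw,"x at y=0",l[2]-l[3]*l[0]/l[1])
# end cheeks hand-read; knob
def B(x,y): return (258+x/4-.4,115+y/4-.4)
print("hand rail",onz(c,[B(150,245),B(550,214)],.18))
print("cheeks",onz(c,[B(50,253),B(742,195)],.18))
print("knob",onz(c,[B(360,146)],.25)); 
def dark(u0,u1,v0,v1,z,zr):
    g=im[v0:v1,u0:u1].max(2); q=P[v0:v1,u0:u1,2]; m=(g<70)&(q>zr[0])&(q<zr[1])
    v,u=np.nonzero(m); return len(u),(u.mean()+u0,v.mean()+v0),onz(c,[(u.mean()+u0,v.mean()+v0)],z)
print("knob mask",dark(335,360,140,160,.249,(.225,.27)))
print("grip mask",dark(215,245,235,262,.177,(.165,.19)))
print("knob z",[np.round(P[int(115+146/4),258+90+k],3)for k in(-2,0,2)])
# carrier
def A(x,y): return (200+x/4.4-.4,195+y/4.4-.4)
r=onz(c,[A(235,187),A(265,410)],.07); print("binR",r, np.degrees(np.arctan2(r[0,1]-r[1,1],r[0,0]-r[1,0])))
Q=P[200:300,205:270]; m=(Q[...,2]>.114)&(Q[...,2]<.14)
v,u=np.nonzero(m); W=onz(c,np.c_[u+205,v+200],.1265)[:,:2]
print("plate rect",cv2.minAreaRect((W*1000).astype(np.float32)))
# edges of ear: per-row mid
mid=[]
for vv in np.unique(v):
    k=v==vv
    if k.sum()>8: mid.append((W[k,0].mean(),(W[k,1].min()+W[k,1].max())/2,np.ptp(W[k,1])))
print(np.round(mid,4))
E
```

```text
59 5.915254237288136 0.18322918844452885
rail dir [-0.06594942  0.99782294  0.6118384   0.04071536] yaw 3.7813675 x at y=0 0.61452943
hand rail [[ 0.60106253  0.20841982  0.18      ]
 [ 0.61947807 -0.05274584  0.18      ]]
cheeks [[ 0.5963728   0.2735047   0.18      ]
 [ 0.63131934 -0.17961599  0.18      ]]
knob [[0.64856127 0.07524793 0.25      ]]
knob mask (76, (np.float64(347.5394736842105), np.float64(151.1578947368421)), array([[0.64866356, 0.07533396, 0.249     ]]))
grip mask (50, (np.float64(226.34), np.float64(247.12)), array([[0.41791286, 0.38515046, 0.177     ]]))
knob z [array([0.649, 0.079, 0.248]), array([0.648, 0.074, 0.252]), array([0.649, 0.069, 0.249])]
binR [[0.44722799 0.33438323 0.07      ]
 [0.30615403 0.31409153 0.07      ]] 8.185129195826892
plate rect ((462.8360900878906, 391.852783203125), (111.14828491210938, 62.4109001159668), 9.041964530944824)
[[0.5161 0.3925 0.0354]
 [0.5134 0.3992 0.049 ]
 [0.5107 0.3992 0.049 ]
 [0.5079 0.3991 0.049 ]
 [0.5052 0.3991 0.049 ]
 [0.5025 0.3977 0.0517]
 [0.4998 0.3976 0.0516]
 [0.4971 0.3976 0.0516]
 [0.4944 0.3975 0.0516]
 [0.4916 0.3975 0.0516]
 [0.4889 0.3961 0.0489]
 [0.4862 0.396  0.0488]
 [0.4835 0.396  0.0488]
 [0.4808 0.3946 0.0515]
 [0.4781 0.3945 0.0515]
 [0.4754 0.3945 0.0515]
 [0.4727 0.3917 0.0569]
 [0.47   0.3917 0.0569]
 [0.4673 0.3903 0.0542]
 [0.4646 0.3929 0.0596]
 [0.4619 0.3929 0.0595]
 [0.4592 0.3928 0.0595]
 [0.4565 0.3914 0.0568]
 [0.4538 0.3914 0.0568]
 [0.4511 0.39   0.0595]
 [0.4484 0.39   0.0595]
 [0.4457 0.3886 0.0621]
 [0.4431 0.3939 0.0513]
 [0.4404 0.3952 0.0486]
 [0.4377 0.3938 0.0513]
 [0.435  0.3884 0.0405]
 [0.4323 0.387  0.0378]
 [0.4297 0.3869 0.0378]
 [0.4109 0.3772 0.0242]
 [0.4083 0.392  0.0215]]
```

The carrier's yaw is about 8.7°, with its grip at (0.418, 0.385). The rail's yaw is about 4°, and the knob is at (0.649, 0.075). I'll move above the grip.

```bash
python3 -m pendant '[[[45,-24,5],0.085,1],[[45,-24,5],0.085,1],[[45,-24,5],0.085,1],[[45,-24,5],0.085,1],[[45,-24,0],0.084,1],[[45,-24,0],0,1],[[0,0,0],0,1]]'
python3 - <<'E'
from h import *
c=grab("wrist"); save(c,"w1.png"); s=c["s"]; R=np.array(s["tool_rot"])
print(s["position"],np.degrees(np.arctan2(-R[0,1],R[1,1])),s["time_s"],proj(c,[[.418,.385,.177]]))
np.savez("w1.npz",**{k:c[k] for k in("im","d","K","D","Rw","o")})
E
```

```text
time_s: 1.02
position: [0.425, 0.3795, 0.2493]
tool_rot: [[-0.986, -0.167, -0.002], [-0.167, 0.986, -0.004], [0.003, -0.004, -1.0]]
ft_force: [-0.9, 0.6, -0.3]
grip_width: 0.0852
[0.42497129 0.37953259 0.24933646] 9.627752807137616 1.025 [[327.27892745 206.70578868]]
```

View pics/w1.png

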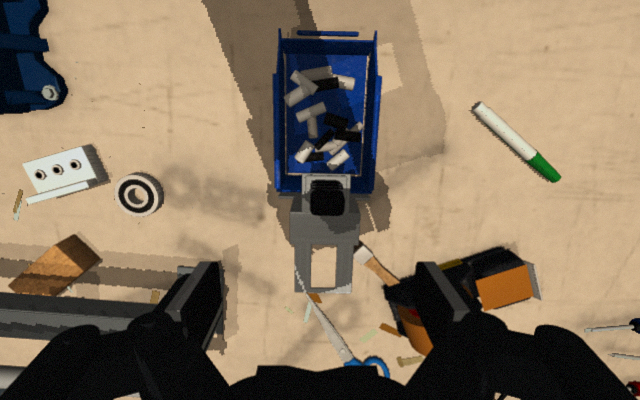

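The wrist view shows the grip's top at about (327,195), the ear slot at about (324,268) and the bin upright in the picture. I'll take an accurate position and yaw from these.

```bash
python3 - <<'E'
from h import *
c=dict(np.load("w1.npz")); P=cloud(c)
Q=P[150:300,270:380]; 
m=(Q[...,2]>.170)&(Q[...,2]<.186); v,u=np.nonzero(m); uv=np.c_[u+270,v+150]
print("grip top",m.sum(),uv.min(0),uv.max(0)); W=onz(c,uv,.177)[:,:2]; print(cv2.minAreaRect((W*1000).astype(np.float32)),np.median(Q[m][:,2]))
m=(Q[...,2]>.118)&(Q[...,2]<.137); v,u=np.nonzero(m); uv=np.c_[u+270,v+150]; W=onz(c,uv,.128)[:,:2]
print("plate",m.sum(),cv2.minAreaRect((W*1000).astype(np.float32)),np.median(Q[m][:,2]))
mid=[]
for vv in range(90,140,4):
    k=(v==vv)
    if k.sum(): mid.append((W[k,0].mean(),W[k,1].min(),W[k,1].max()))
mid=np.array(mid);print(np.round(mid,4))
E
```

```text
grip top 743 [310 192] [344 215]
((415.8785400390625, 384.4314270019531), (16.306991577148438, 22.959781646728516), 9.231982231140137) 0.17506553788800522
plate 4853 ((459.9703369140625, 390.97308349609375), (109.85834503173828, 59.37920379638672), 9.718981742858887) 0.1268422494078253
[[0.4637 0.3628 0.4204]
 [0.4669 0.3667 0.4203]
 [0.4712 0.3673 0.4177]
 [0.475  0.3679 0.4176]
 [0.4788 0.3684 0.4183]
 [0.4826 0.369  0.4191]
 [0.4865 0.3696 0.4198]
 [0.4903 0.3701 0.4206]
 [0.4943 0.3707 0.4205]
 [0.4983 0.3713 0.4213]
 [0.5022 0.3719 0.4221]
 [0.5062 0.3725 0.4229]
 [0.5103 0.3731 0.4228]]
```

```bash
python3 -m pendant '[[[-9,5,-40],0,0.5],[[0,0,-50],0,0],[[0,0,-20],-0.01,0],[[0,0,0],0,0]]' 60
```

```text
time_s: 1.58
position: [0.4102, 0.3877, 0.1373]
tool_rot: [[-0.987, -0.163, -0.003], [-0.163, 0.987, -0.003], [0.003, -0.002, -1.0]]
ft_force: [0.1, 0.2, 0.2]
grip_width: 0.043
```

```bash
python3 -m pendant '[[[5,-3,0],0,0],[[0,0,0],0,-1],[[0,0,0],0,-1],[[0,0,0],0,-1],[[0,0,0],0,-1]]' 60
```

```text
time_s: 2.2
position: [0.4151, 0.3854, 0.1396]
tool_rot: [[-0.986, -0.164, -0.0], [-0.164, 0.986, -0.001], [0.001, -0.001, -1.0]]
ft_force: [0.2, -0.2, -3.3]
grip_width: 0.0232
```

The carrier is held (width 23 mm). I'll lift it and carry it toward the rail, stopping short to measure.

```bash
python3 -m pendant '[[[0,0,15],0,-1],[[0,0,35],0,-1],[[0,0,40],0,-1],[[0,-15,25],0,-1],[[10,-35,0],-0.03,-1],[[15,-40,0],-0.03,-1],[[15,-40,0],-0.03,-1],[[15,-40,0],0,-1],[[15,-35,0],0,-1],[[5,-15,0],0,-1],[[0,0,0],0,-1],[[0,0,0],0,-1]]'
python3 - <<'E'
from h import *
c=grab("wrist"); save(c,"w2.png"); s=c["s"]; R=np.array(s["tool_rot"])
print(s["position"],np.degrees(np.arctan2(-R[0,1],R[1,1])),s["time_s"])
np.savez("w2.npz",**{k:c[k] for k in("im","d","K","D","Rw","o")})
E
```

```text
time_s: 3.7
position: [0.4898, 0.1598, 0.2688]
tool_rot: [[-0.997, -0.075, 0.008], [-0.075, 0.997, 0.002], [-0.009, 0.001, -1.0]]
ft_force: [-0.1, 0.2, -4.2]
grip_width: 0.0236
[0.48981167 0.15981951 0.26883821] 4.2808178889798025 3.7
```

View pics/w2.png

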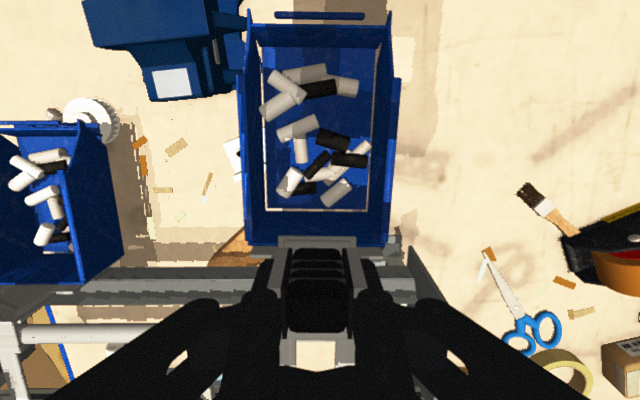

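The view shows the rail as a bright tube at left, columns 20–190 and row about 333, with the strip in front of it. The bin is level in the grip.

```bash
python3 - <<'E'
from h import *
c=dict(np.load("w2.npz")); P=cloud(c)
g=cv2.cvtColor(c["im"],cv2.COLOR_RGB2GRAY).astype(int)
mids=[];D=[]
for u in list(range(30,185,5)):
    vs=np.arange(305,365); q=P[vs,u]; m=(q[:,2]>.165)&(q[:,2]<.196)&(q[:,0]>.585)&(q[:,0]<.635)
    if m.sum()>5:
        a,b=vs[m].min(),vs[m].max(); w=onz(c,[(u,a),(u,b)],.177)
        mids.append([*w.mean(0)[:2],w[1,0]-w[0,0]]); D.append([*q[m][np.argmax(q[m,2])][[0,1,2]]])
mids=np.array(mids);D=np.array(D)
print(np.round(mids[::4],4),np.round(D[::4],4))
k=np.abs(mids[:,2]-np.median(mids[:,2]))<.002
p=np.polyfit(mids[k,1],mids[k,0],1); print(k.sum(),"slope",p[0],"yaw",np.degrees(np.arctan(-p[0])),"x at y=.134",np.polyval(p,.134),"y=.0724",np.polyval(p,.0724))
# cheek? own carrier: bin rim, ear
Q=P[:,240:400]; 
for z0,z1,r in((.185,.21,slice(0,245)),(.24,.27,slice(240,375))):
    q=Q[r]; m=(q[...,2]>z0)&(q[...,2]<z1); X=q[m]
    if len(X)>30:
        A=np.c_[X[:,:2],np.ones(len(X))]; co=np.linalg.lstsq(A,X[:,2],rcond=None)[0]; print(z0,len(X),X.mean(0),X.min(0),X.max(0),"slopes",co[:2])
E
```

```text
[[ 0.6138 -0.0704  0.0384]
 [ 0.62   -0.0552  0.0195]
 [ 0.6183 -0.0385  0.0205]
 [ 0.6171 -0.0219  0.0205]
 [ 0.616  -0.0052  0.0205]
 [ 0.6138  0.0116  0.0184]] [[ 0.6212 -0.0661  0.184 ]
 [ 0.6193 -0.0491  0.1849]
 [ 0.6155 -0.0328  0.1846]
 [ 0.6172 -0.017   0.1847]
 [ 0.6154 -0.0008  0.1844]
 [ 0.6141  0.0155  0.1845]]
18 slope -0.07832913002713936 yaw 4.4787837136232405 x at y=.134 0.6050450792581072 y=.0724 0.6098701536677791
0.185 3738 [0.46117337 0.15932448 0.196277  ] [0.39811701 0.10683784 0.18500198] [0.51487659 0.20984326 0.19999806] slopes [-0.01181649 -0.00165425]
0.24 2489 [0.51916324 0.16200029 0.25868334] [0.47984771 0.1394977  0.25426975] [0.5618294  0.18551464 0.2699925 ] slopes [-0.06980036 -0.00680564]
```

```bash
python3 -m pendant '[[[20,-7,0],0,-1],[[28,-10,0],0,-1],[[20,-7,0],0,-1],[[5,-2,-10],0,-1],[[0,0,-15],0,-1],[[0,0,0],0,-1],[[0,0,0],0,-1]]'
```

```text
time_s: 4.62
position: [0.561, 0.1401, 0.2424]
tool_rot: [[-0.996, -0.084, 0.006], [-0.084, 0.996, 0.004], [-0.006, 0.003, -1.0]]
ft_force: [0.0, 0.2, -4.1]
grip_width: 0.0232
```

```bash
python3 -m pendant '[[[6,-5,0],-0.008,-1],[[0,0,0],0,-1]]'
python3 - <<'E'
from h import *
c=grab("scene"); im=c["im"][:,:,::-1]; np.savez("s2.npz",**{k:c[k] for k in("im","d","K","D","Rw","o")})
print(proj(c,[[.605,.137,.185],[.605,.137,.226]]))
cv2.imwrite("pics/s2.png",cv2.resize(im[150:270,230:430],None,fx=4,fy=4,interpolation=cv2.INTER_CUBIC))
E
```

```text
time_s: 4.88
position: [0.5671, 0.1351, 0.2432]
tool_rot: [[-0.997, -0.077, 0.007], [-0.077, 0.997, 0.003], [-0.007, 0.003, -1.0]]
ft_force: [0.8, -0.3, -3.8]
grip_width: 0.0231
[[320.17627319 183.50939157]
 [320.22497008 169.63892591]]
```

View pics/s2.png

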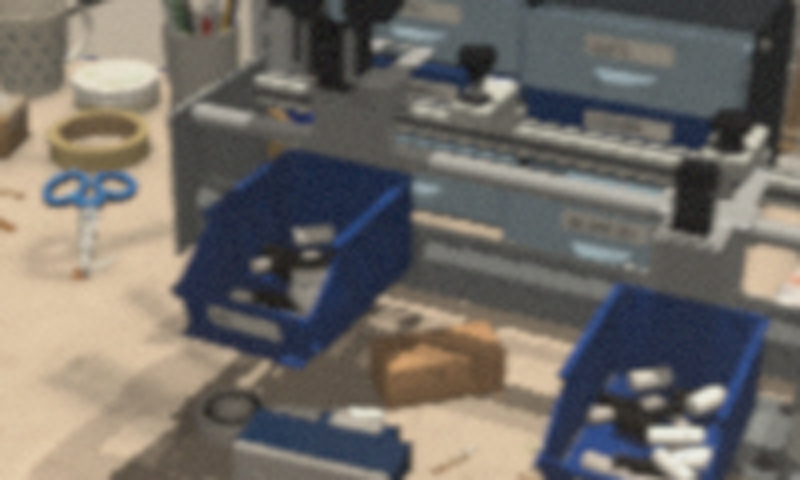

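The scene view shows the carrier hanging above the rail, left of the free lock (knob at crop (478,60)), and clear of it. I'll lower in stages.

```bash
python3 -m pendant '[[[0,0,-12],0,-1],[[0,0,-10],0,-1],[[0,0,0],0,-1]]'
```

```text
time_s: 5.3
position: [0.5667, 0.1352, 0.2194]
tool_rot: [[-0.997, -0.077, 0.006], [-0.077, 0.997, 0.004], [-0.006, 0.003, -1.0]]
ft_force: [0.1, 0.2, -3.7]
grip_width: 0.0236
```

```bash
python3 -m pendant '[[[0,0,-10],0,-1],[[0,0,-6],0,-1],[[0,0,0],0,-1],[[0,0,-4],0,-1],[[0,0,0],0,-1]]'
```

```text
time_s: 5.92
position: [0.5671, 0.1352, 0.1992]
tool_rot: [[-0.997, -0.077, 0.008], [-0.077, 0.997, 0.004], [-0.009, 0.003, -1.0]]
ft_force: [-0.7, 0.2, -3.7]
grip_width: 0.0232
```

```bash
python3 -m pendant '[[[0,0,-2],0,-1],[[0,0,0],0,-1]]'; python3 -m pendant '[[[0,0,-2],0,-1],[[0,0,0],0,-1]]'
```

```text
time_s: 6.18
position: [0.567, 0.1352, 0.1992]
tool_rot: [[-0.997, -0.077, 0.01], [-0.077, 0.997, 0.003], [-0.011, 0.002, -1.0]]
ft_force: [-1.7, 0.0, -4.2]
grip_width: 0.023
time_s: 6.42
position: [0.567, 0.1352, 0.1991]
tool_rot: [[-0.997, -0.077, 0.012], [-0.077, 0.997, 0.003], [-0.012, 0.002, -1.0]]
ft_force: [-0.5, 0.1, -5.1]
grip_width: 0.0234
```

```bash
python3 -m pendant '[[[0,0,-4],0,-1],[[0,0,-4],0,-1]]'; python3 - <<'E'
from h import *
s=env.observe(); print(s["ft_force"],s["wrist_torque"])
c=grab("wrist"); cv2.imwrite("pics/w3.png",c["im"][:,:,::-1]); np.savez("w3.npz",**{k:c[k] for k in("im","d","K","D","Rw","o")})
E
```

```text
time_s: 6.68
position: [0.5672, 0.135, 0.1986]
tool_rot: [[-0.997, -0.078, 0.02], [-0.078, 0.997, 0.002], [-0.02, 0.001, -1.0]]
ft_force: [-14.9, -2.9, 29.3]
grip_width: 0.0233
[-14.86925038  -2.90605138  29.3252165 ] [-0.42023198  2.51282381  0.06987039]
```

View pics/w3.png

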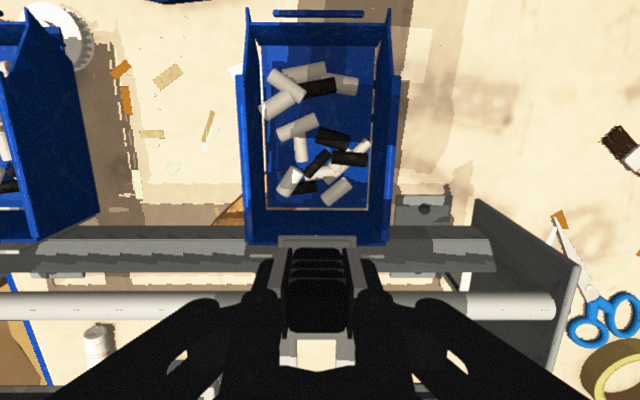

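The rail at row 305 passes under the hook on both sides, and the ear lies behind it, so the carrier is seated. It is now pressing too hard, so I'll ease off before sliding.

```bash
python3 -m pendant '[[[0,0,2],0,-1],[[0,0,0],0,-1]]'; python3 -c "
from h import *
s=env.observe(); print(s['ft_force'],s['wrist_torque'])
c=dict(np.load('w3.npz')); P=cloud(c); m=[]
for u in list(range(120,200,8))+list(range(430,540,8)):
    vs=np.arange(280,330); q=P[vs,u]; k=(q[:,2]>.172)&(q[:,2]<.196)&(abs(q[:,0]-.605)<.02)
    if k.sum()>5: w=onz(c,[(u,vs[k].min()),(u,vs[k].max())],.177); m.append([*w.mean(0)[:2],w[1,0]-w[0,0]])
m=np.array(m);print(np.round(m[::4],4)); p=np.polyfit(m[:,1],m[:,0],1); print(np.degrees(np.arctan(-p[0])),np.polyval(p,[.137,.0724]))"
```

```text
time_s: 6.98
position: [0.5667, 0.135, 0.2002]
tool_rot: [[-0.997, -0.078, 0.019], [-0.078, 0.997, 0.002], [-0.019, 0.0, -1.0]]
ft_force: [0.2, 0.1, -3.7]
grip_width: 0.0235
[ 0.20900865  0.12592124 -3.65601503] [-0.02586232  0.2357103   0.09930889]
[[0.6135 0.0256 0.0197]
 [0.6121 0.0437 0.0197]
 [0.6052 0.0622 0.0087]
 [0.5928 0.2101 0.0078]
 [0.5971 0.2294 0.0179]
 [0.5956 0.2476 0.0192]]
4.40472352406954 [0.60279528 0.60777133]
```

```bash
python3 -m pendant '[[[1.2,-15,0],0,-1],[[1.2,-15,0],0,-1],[[0.8,-10,0],0,-1],[[0.4,-5,0],0,-1],[[0,0,0],0,-1]]'
```

```text
time_s: 7.6
position: [0.5707, 0.0869, 0.1989]
tool_rot: [[-0.997, -0.078, 0.018], [-0.078, 0.997, 0.004], [-0.018, 0.002, -1.0]]
ft_force: [-0.8, 1.5, -2.3]
grip_width: 0.0232
```

```bash
python3 -m pendant '[[[0.8,-10,0.5],0,-1],[[0.4,-5,0],0,-1],[[0.1,-2,0],0,-1],[[0,0,0],0,-1]]'
python3 - <<'E'
from h import *
c=grab("scene"); np.savez("s3.npz",**{k:c[k] for k in("im","d","K","D","Rw","o")})
t=grab("top"); np.savez("t3.npz",**{k:t[k] for k in("im","d","K","D","Rw","o")})
a=cv2.resize(c["im"][150:220,290:400],None,fx=6,fy=6,interpolation=cv2.INTER_CUBIC)
b=cv2.resize(t["im"][130:225,300:400],None,fx=4,fy=4,interpolation=cv2.INTER_CUBIC)
o=np.zeros((600,800,3),np.uint8); a=cv2.resize(a,(440,280)); o[:280,:440]=a; o[200:580,400:800]=b
cv2.imwrite("pics/chk.png",o[:,:,::-1])
E
```

```text
time_s: 8.1
position: [0.5721, 0.0684, 0.1989]
tool_rot: [[-0.997, -0.077, 0.017], [-0.077, 0.997, 0.003], [-0.017, 0.001, -1.0]]
ft_force: [-1.2, 0.5, -3.9]
grip_width: 0.0233
```

View pics/chk.png

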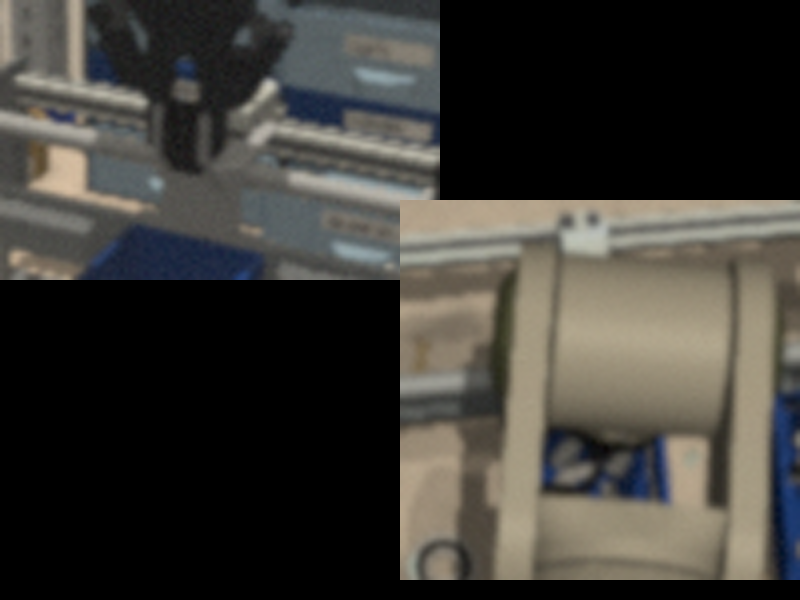

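The views show the carrier on the rail at the lock, but the arm hides the pin. I'll release, rise and move aside to check alignment.

```bash
python3 -m pendant '[[[0,0,0],0,0.2],[[0,0,0],0,0.2],[[0,0,0],0,0.2],[[0,0,30],0,0.2],[[0,0,50],0,0.2],[[-40,10,50],0,0.2],[[-60,20,20],0,-1],[[-60,20,0],0,-1],[[0,0,0],0,-1]]'
python3 - <<'E'
from h import *
s=env.observe();print(s["position"])
w=grab("wrist"); np.savez("w4.npz",**{k:w[k] for k in("im","d","K","D","Rw","o")}); 
t=grab("top"); np.savez("t4.npz",**{k:t[k] for k in("im","d","K","D","Rw","o")})
b=cv2.resize(t["im"][125:235,300:400],None,fx=4,fy=4,interpolation=cv2.INTER_CUBIC)
o=np.zeros((600,800,3),np.uint8); o[:440,:400]=b; o[:250,400:]=cv2.resize(w["im"],(400,250))
o[250:600,400:800]=cv2.resize(w["im"][200:400,200:430],(400,350))
cv2.imwrite("pics/chk2.png",o[:,:,::-1])
E
```

```text
time_s: 9.32
position: [0.4137, 0.1179, 0.3519]
tool_rot: [[-0.997, -0.077, 0.025], [-0.077, 0.997, 0.002], [-0.025, 0.001, -1.0]]
ft_force: [0.3, -0.0, -0.4]
grip_width: -0.0001
[0.41373019 0.11792775 0.35191364]
```

View pics/chk2.png

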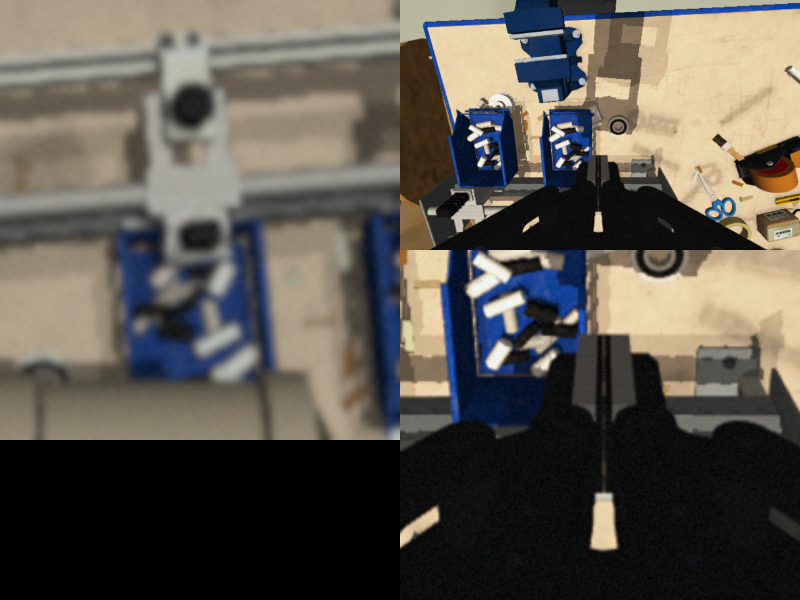

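The top crop shows the carrier hung square, its slot at about (190,152) and the ear edges at about 150–228, straddling the knob at (190,106). I'll work out the offset numerically, with the parallax included.

```bash
python3 - <<'E'
from h import *
c=dict(np.load("t4.npz")); P=cloud(c); im=c["im"]
C=lambda x,y:(300+x/4-.4,125+y/4-.4)
# plate pixels near rail height on rows of ear/hook
hsv=cv2.cvtColor(im,cv2.COLOR_RGB2HSV)
th=np.radians(4.5); X=np.array([np.cos(th),np.sin(th)]); Y=np.array([-np.sin(th),np.cos(th)])
k=P[125:165,330:365]; g=im[125:165,330:365].max(2); m=(g<70)&(k[...,2]>.225); v,u=np.nonzero(m)
kn=onz(c,[(u.mean()+330,v.mean()+125)],.249)[0,:2]; pin=kn-.0; print("knob",kn,len(u))
g=cv2.cvtColor(im,cv2.COLOR_RGB2GRAY)
for vv in (154,158,160,162,164,170,172,174,176):
    row=P[vv,330:365,2]; mm=(row>.176)&(row<.2)&(hsv[vv,330:365,1]<60); u=np.nonzero(mm)[0]+330
    w=onz(c,[(u.min(),vv),(u.max(),vv)],.188)[:,:2]-kn
    print(vv,u.min(),u.max(),np.round(w@X*1000,1),np.round(w@Y*1000,1),"mid",round((w@Y).mean()*1000,1))
    print("   ",''.join('#' if a else '.' for a in mm), g[vv,330:365].tolist() if vv in(162,164) else "")
m=(g<70)
k=P[170:195,335:365]; mm=(im[170:195,335:365].max(2)<70)&(k[...,2]>.21); v,u=np.nonzero(mm)
gp=onz(c,[(u.mean()+335,v.mean()+170)],.237)[0,:2]; print("grip",gp,len(u),(gp-kn)@X,(gp-kn)@Y)
E
```

```text
knob [0.64855888 0.07548177] 75
154 337 356 [9.6 5.3] [ 22.8 -26.5] mid -1.9
    .......#####............###........ 
158 337 356 [-1.  -5.2] [ 23.7 -25.5] mid -0.9
    .......#####............###........ 
160 337 356 [ -6.3 -10.5] [ 24.2 -24.9] mid -0.4
    .......#####..........#####........ 
162 337 356 [-11.5 -15.8] [ 24.7 -24.4] mid 0.1
    .......######.........#####........ [125, 95, 74, 68, 73, 76, 94, 128, 157, 165, 161, 150, 131, 102, 87, 86, 97, 122, 145, 154, 150, 149, 161, 166, 167, 166, 159, 152, 156, 160, 163, 162, 165, 164, 166]
164 338 357 [-17.  -21.3] [ 22.6 -26.5] mid -1.9
    ........#####.........######....... [125, 98, 81, 72, 73, 74, 83, 118, 155, 166, 167, 165, 148, 117, 101, 97, 102, 121, 146, 155, 156, 157, 168, 170, 168, 166, 164, 159, 157, 157, 161, 162, 163, 165, 165]
170 330 364 [-31.  -38.6] [ 44.7 -43. ] mid 0.8
    ################################### 
172 330 364 [-36.2 -43.8] [ 45.2 -42.5] mid 1.3
    ################################### 
174 330 364 [-41.5 -49.1] [ 45.6 -42. ] mid 1.8
    ################################### 
176 330 359 [-46.7 -53.2] [ 46.1 -28.6] mid 8.8
    ##.....#######################..... 
grip [0.56993763 0.07005001] 50 -0.0788050552233673 0.0007535327961277769
```

The slot is centred under the pin within about 1–2 mm, against ±6 mm available. Now I'll go over the knob with the fingers shut.

```bash
python3 -m pendant '[[[50,-9,0],0,-1],[[55,-10,0],0,-1],[[55,-10,0],0,-1],[[40,-8,-20],0,-1],[[15,-3,-20],0,-1],[[0,0,-20],0,-1],[[0,0,0],0,-1]]'
```

```text
time_s: 10.3
position: [0.6464, 0.0705, 0.2816]
tool_rot: [[-0.997, -0.07, 0.02], [-0.07, 0.998, 0.002], [-0.02, 0.001, -1.0]]
ft_force: [0.5, 0.2, -0.2]
grip_width: 0.0001
```

```bash
python3 -m pendant '[[[2,5,-15],0,-1],[[0,0,-12],0,-1],[[0,0,0],0,-1]]'; python3 -m pendant '[[[0,0,-6],0,-1],[[0,0,-6],0,-1],[[0,0,-4],0,-1]]'
```

```text
time_s: 10.68
position: [0.6494, 0.0755, 0.2537]
tool_rot: [[-0.997, -0.07, 0.021], [-0.07, 0.998, 0.002], [-0.021, 0.0, -1.0]]
ft_force: [-0.3, 0.1, -0.1]
grip_width: 0.0005
time_s: 11.05
position: [0.6497, 0.0756, 0.2396]
tool_rot: [[-0.997, -0.07, 0.026], [-0.07, 0.998, 0.002], [-0.026, -0.0, -1.0]]
ft_force: [-2.0, -0.9, 4.4]
grip_width: -0.0001
```

```bash
python3 -m pendant '[[[0,0,-5],0,-1],[[0,0,-4],0,-1]]';python3 -m pendant '[[[0,0,-3],0,-1],[[0,0,-3],0,-1]]'
```

```text
time_s: 11.3
position: [0.6499, 0.0756, 0.2318]
tool_rot: [[-0.997, -0.07, 0.029], [-0.07, 0.998, 0.001], [-0.029, -0.001, -1.0]]
ft_force: [-4.8, 0.6, 24.9]
grip_width: -0.0
time_s: 11.55
position: [0.6499, 0.0756, 0.2319]
tool_rot: [[-0.997, -0.071, 0.036], [-0.071, 0.998, 0.0], [-0.036, -0.002, -0.999]]
ft_force: [-7.6, -0.2, 19.6]
grip_width: 0.0001
```

It has stopped at z = 0.232, which is the home height, with the force rising. I'll retract and verify.

```bash
python3 -m pendant '[[[0,0,15],0,-1],[[0,0,50],0,-1],[[-50,10,50],0,-1],[[-60,15,0],0,-1],[[-60,15,0],0,-1],[[-40,10,0],0,-1],[[0,0,0],0,-1],[[0,0,0],0,-1]]'
python3 - <<'E'
from h import *
t=grab("top"); s=grab("scene"); P=cloud(t)
k=P[125:165,330:365]; g=t["im"][125:165,330:365].max(2); m=(g<70)&(k[...,2]>.205); v,u=np.nonzero(m)
print("knob px",u.mean()+330,v.mean()+125,"z",np.median(k[m][:,2]),len(u)); 
k=P[170:195,335:365]; mm=(t["im"][170:195,335:365].max(2)<70)&(k[...,2]>.21); print("grip",np.median(k[mm],axis=0))
o=np.zeros((600,800,3),np.uint8); o[:440,:400]=cv2.resize(t["im"][125:235,300:400],None,fx=4,fy=4,interpolation=cv2.INTER_CUBIC)
o[:400,400:]=cv2.resize(s["im"][150:290,280:420],(400,400),interpolation=cv2.INTER_CUBIC)
cv2.imwrite("pics/fin.png",o[:,:,::-1])
E
```

```text
time_s: 12.55
position: [0.4399, 0.125, 0.3394]
tool_rot: [[-0.997, -0.07, 0.033], [-0.07, 0.998, 0.001], [-0.033, -0.001, -0.999]]
ft_force: [1.0, -0.5, 0.6]
grip_width: 0.0001
knob px 347.1212121212121 152.16666666666666 z 0.23086256388938986 66
grip [0.57133452 0.06982641 0.23453555]
```

View pics/fin.png

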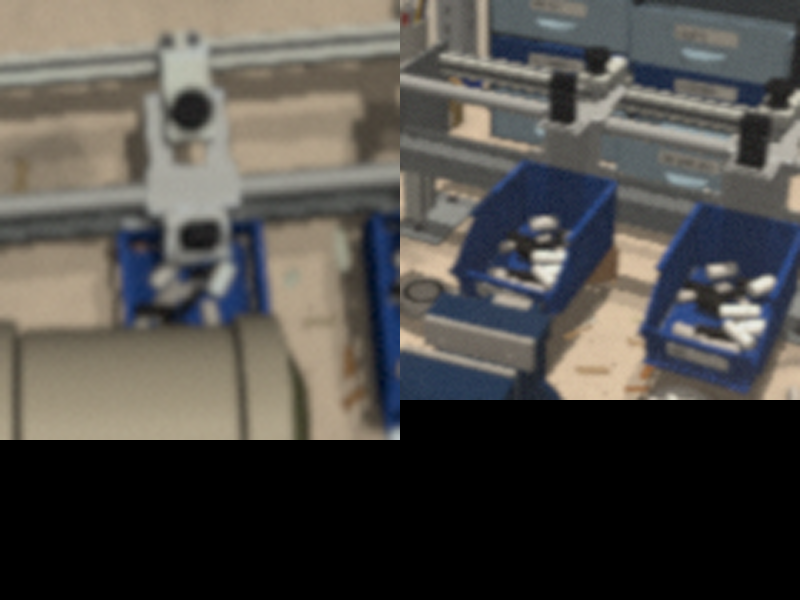

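The carrier hangs level, matching the fixed one beside it. Its knob is down at z ≈ 0.231, the parts are still in the bin and the robot is clear.

```bash
python3 -c "
from rig import ticket; print(ticket.close_job())"
```

```text
the job is handed in; nothing more can be done
None
```

The bin is back on the rail and locked. I hooked its carrier over the free stretch left of the lock, slid it about 67 mm until the slot lay under the plunger, and pushed the knob home. I handed the job in at about 12.7 s of the 48 s allowed.

**Last checks:**
- **Slot alignment:** before pushing, the slot was centred under the pin within about 2 mm, against ±6 mm of play.
- **Plunger:** it stopped at z = 0.232 m, the expected home height, with the force rising to about 25 N. After I retracted, depth put the knob top at 0.231 m.
- **Carrier:** in the last pictures it hangs level like the fixed one beside it, with its parts still in the bin and the robot clear.

**What disagreed or was imperfect:**
- **Pressing while seating:** I pressed the carrier onto the rail with about 30 N for a moment and then eased off. That was through the held carrier, and it is under the limits.
- **Tool tilt:** the tool leaned by 1–2° during the small downward steps. The carrier still settled level.
- **Rail position:** it differed by about 3 mm between the rail line and the knob-based estimate. I used the rail line for x and the knob for y.
- **Loose things on the bench:** I did not re-measure them at the end. The fingers and bin were kept above them throughout.

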